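# Proof-pull the blue force sensor with its matching spring balance

## Robot

A 6-joint arm with a two-finger parallel gripper is mounted at the origin on a cart in front of the work surface, level with it; the furniture and walls round the work are solid. World frame = base frame: x ahead of the robot, y to its left, z up, the work surface at z = 0. Lengths are in m, angles in degrees, forces in N, time in s.
With the tool pointing down it reaches from about 0.3 to 0.75 m from the base axis. Payload 8.5 kg.
Tool frame: the origin (TCP) lies on the centre line of the jaws, within the pads' length; the fingertips stand 19 mm ahead of it and the grasp point (between the pads) is the TCP (env.tcp_to_tips is the z of the fingertips in the tool frame, in m); z points along the fingers, y is the line along which they close (so a half turn about z gives the same grasp; the last joint's range is limited). The gripper opens to 85 mm and grips with 20 to 120 N. Pads are 22 mm wide; open, the fingers measure 114 mm over their backs; the gripper's body (76 mm by 85 mm) begins 54 mm behind the grasp point. The pads swing forward as they close: fully open they stand 13 mm farther back than shut.
Start: joints at [54.929, 21.807, 74.336, -0, 83.858, -12.336], TCP at [0.213, 0.507, 0.25] pointing down, gripper open.
Joint ranges: [-178.18, 178.18], [-50.72, 133.34], [12.68, 142.11], [-81.47, 261.47], [9.98, 163.14], [-165.26, 165.26]. Speed limits (degrees/s): [136.94, 136.94, 180, 180, 180, 180].

## Interface

Orientations are given as a 3x3 rotation matrix whose columns are the frame's x, y, z axes.
In Python, from rig import env gives the robot as it stands.
- The arm moves only by the tool servo_tool, never from a script. Its argument "steps" is a list of rows, each an object of numbers: "tx", "ty", "tz": the shift along the world's x, y, z in cm; "yaw": the turn about the world's z in degrees; "claw": the finger opening in cm, from 0 to 8.54. In form: [{"tx": .., "ty": .., "tz": .., "yaw": .., "claw": ..}, ...]. A call has 1 to 20 rows; each row shifts and turns the commanded pose from where the row before left it; what a row does not reach is not made up. A row lasts 1/10 s, in which the tool goes at most 50 mm and 8.59 degrees, less where a joint would pass 70% of its speed; a pose out of reach is approached as far as the arm can. A call with a gripper value outside its range is refused whole. The fingers move at their own pace and stop on an object; "newtons" is the grip in N (left out, the last holds). Time passes only in rows, so rows that do not move let the fingers close. It gives the time, the measured TCP pose, the force, the opening and the grip force at its end, in the units of the state.
- env.observe(): the state, without advancing time (a new reading comes with each control period).
- env.get_image(name): name is "scene" or "top" or "wrist"; returns (picture, depth): 480x640x3 uint8, red, green, blue; 480x640 float32, m along the optical axis (not along the pixel's ray), 0 where there is no reading.
- env.camera_model(name): a dict with "fovy" (degrees; the focal length in pixels is half the picture's height over the tangent of half this angle, whatever the lens; pixels are square), "cx", "cy" (the principal point, pixels), "T" (4x4, takes a point from camera to world coordinates). Camera axes: x right, y down, z forward; pixel columns grow to the right and rows downward; lengths in m; the calibration is good to about 2 mm. A picture is of the moment at which its call begins: read the wrist's pose just before it. camera_model takes no time and is no camera call; for the wrist camera it gives the pose at the moment of the call.
- env.close_job(): hands the job in; it is judged then, once.
The state is a dict: "time_s": time; "q": joint angles; "qvel": joint speeds; "joint_efforts": joint torques, N m; "position": TCP position; "tool_rot": TCP orientation; "ft_force": force on the tool from outside, world axes, zero at the start; "wrist_torque": the same for the moment, N m; "grip_width": finger opening in m; "gripper_force": force on a finger pad.
Only numpy, scipy, OpenCV 4.12 (cv2) and the standard library are available. Lean on these libraries where they do the work, as an engineer would, in place of code of your own. Each camera call takes 0.05 s, during which the arm holds its last target. There are 200 camera calls.

## Task

Check the blue force sensor: find the blue spring balance, lay it with its ring down over the post of the blue sensor, the balance flat on the worktop straight out in front of that sensor, and let it go. Then take its pull grip and draw the sprung rod straight out until the sleeve's mouth stands on the rod's red band, never beyond the band, and finish while still holding it pulled out there. Leave the orange balance, the notebook and the timer where they are.

Things in the scene. Friction and masses are not known exactly. Their poses are not given: they have to be found in the camera images.
- blue_gauge: The blue spring balance lying on the worktop: square sleeve 26x26 mm between black end caps 30x30 mm, 110 mm long over the caps; a flat steel ring sticks out of one end, a pull grip on a sprung rod out of the other. Loose, about 0.17 kg. Origin: middle of the sleeve's underside (on the worktop while it lies flat); x runs along the sleeve from the pull grip towards the ring, z up.
- blue_gauge_mid (a point): Centre of the blue balance's sleeve, 15 mm above its underside, half-way along the 110 mm; grasp here across the 26 mm flat sides.
- blue_gauge_ring (a point): Centre of the blue balance's ring, 87 mm from the sleeve's centre along its +x, 15 mm above its underside. Ring 28 mm outside, 18 mm hole, 5 mm thick, lying flat (hole upright) when the balance lies flat; its underside is 12.5 mm above the worktop then.
- blue_rod_grip (a point): Centre of the pull grip of the blue balance's rod: 83 mm from the sleeve's centre along its -x with the rod in, 15 mm above the worktop. The grip is a ribbed black waist 14 mm wide, 24 mm high and 36 mm free length along the rod, between a round shoulder 24 mm across (next to the sleeve) and a blue end flange 30 mm wide, 26 mm high; the end flange is 51 mm from the sleeve's mouth. It moves with the rod.
- blue_rod (a joint): How far the blue balance's rod is pulled out of its sleeve, m: 0 is in (its rest), 0.075 the end stop. The 14 mm white rod has thin black rings each 10 mm and a red band 10 mm long; the sleeve's mouth stands on the red band from 0.045 to 0.055 (red seen just outside the mouth, white still hidden: middle at 0.050). The inner spring pulls it back with 1 N at 0 plus 160 N/m, so about 9 N at the middle of the band.
- blue_sensor: The blue force sensor, bolted down: base plate 91x64x8 mm with a steel post 9 mm thick, its tip 42 mm above the worktop, and a grey read-out housing 28 mm high behind the post. Origin: under the post's axis on the worktop; z up. Its front is -x: the plate's front edge is 16 mm before the post, the housing begins 26 mm behind it (+x). Pull along -x. A steel collar round the post's foot tops at 10 mm.
- blue_sensor_post (a point): On the axis of the blue sensor's post, 15 mm above the worktop (the height of a balance's ring when it lies hooked).
- orange_gauge_mid (a point): Centre of the orange spring balance's sleeve (same shape and size as the blue one), 15 mm above the worktop. Stays as it is.
- orange_sensor_post (a point): On the axis of the orange sensor's post (same shape as the blue sensor, bolted down), 15 mm above the worktop. Not used.
- bench_timer: White bench timer with three keys, 58x70x18 mm, lying on the worktop; origin under its centre. A bystander.
- notebook: Dark green notebook, 210x151x11 mm, lying on the worktop; origin under its centre. A bystander.
Things that resemble listed ones, but are neither listed nor needed, are in the scene too. What is shaped like the blue_sensor but yellow is not meant.

How it is judged (in metres and radians):
On the way:
1. the blue balance lies let go, flat in front of the blue sensor, its ring down over the blue post, its rod in (horizontal distance between blue_gauge_ring and blue_sensor_post below 0.009 m and height (world z) of blue_gauge_ring below 0.022 m and angle between the x axis of blue_gauge and the x axis of blue_sensor, either way round below 0.3 rad and x of blue_rod_grip in the frame of blue_sensor below -0.12 m and value of joint blue_rod below 0.008 m and angle between blue_gauge's own z axis and vertical below 0.2 rad and contact force between the fingers and blue_gauge below 0.1 N and linear speed of blue_gauge below 0.02 m/s), for 0.2 s.
At the end, for the whole second after the job is handed in: The blue balance lies flat in front of the blue sensor, in line within 0.3 rad, ring over the post (centres within 9 mm, ring below 22 mm), pulling on it with over 2 N; its rod stands 44 to 56 mm out (mouth on the red band), held by the fingers with over 2 N, at rest (horizontal distance between blue_gauge_ring and blue_sensor_post below 0.009 m and height (world z) of blue_gauge_ring below 0.022 m and angle between the x axis of blue_gauge and the x axis of blue_sensor, either way round below 0.3 rad and x of blue_rod_grip in the frame of blue_sensor below -0.12 m and value of joint blue_rod between 0.044 and 0.056 m and linear speed of blue_gauge below 0.01 m/s and contact force between the fingers and blue_rod above 2 N and contact force between blue_gauge and blue_sensor above 2 N and angle between blue_gauge's own z axis and vertical below 0.2 rad); the arm keeps its last pose, push and grip.
It fails at once if the blue balance's rod is pulled clearly beyond the red band (over 60 mm) (value of joint blue_rod above 0.06 m).
It fails at once if the orange balance is shifted (over 20 mm) (distance of orange_gauge_mid from where it was at the start of the episode above 0.02 m).
It fails at once if the timer or the notebook is shifted (over 20 mm) (distance of any of bench_timer, notebook from where it was at the start of the episode above 0.02 m).
It also fails if it takes over 54 s, if anything falls off the work surface, if the arm or the gripper's body presses on something with over 40 N, if the wrist force passes 120 N, or if a joint passes its speed limit or range.

## Working session

There is one attempt and no reset: what is moved stays moved. The work goes in short steps, Python scripts to look and compute and a tool call to move; the robot and the scene stay as the last step left them, time stands still between calls to the robot, and variables do not carry over. Pictures are saved under pics/ and viewed, at most 10 in all, crops included, and the job is handed in when it is done.

Besides the shell and the picture viewer there is one more tool, called as a command line: name --argument value ..., lists and objects as JSON in quotes. servo_tool: Moves the arm, as the interface text tells. Its arguments: {"type":"object","properties":{"steps":{"type":"array"},"newtons":{"type":"number"}},"required":["steps"]}

```bash
mkdir -p pics; cat > h.py <<'E'
import numpy as np,cv2
from rig import env
def snap(n,f):
    m=env.camera_model(n); p,d=env.get_image(n)
    cv2.imwrite(f'pics/{f}.png',p[:,:,::-1]); np.savez(f'{f}.npz',p=p,d=d,T=m['T'],k=[m['fovy'],m['cx'],m['cy']])
def ray(f,u,v,z=None):
    a=np.load(f'{f}.npz'); fy,cx,cy=a['k']; F=240/np.tan(np.radians(fy)/2); T=a['T']
    r=np.array([(u-cx)/F,(v-cy)/F,1.])
    if z is None: s=a['d'][int(round(v)),int(round(u))]
    else: s=(z-T[2,3])/(T[:3,:3]@r)[2]
    return T[:3,:3]@(r*s)+T[:3,3]
E
python3 - <<'E'
from h import *
snap('top','top');snap('scene','scene')
s=env.observe();print(s['position'],s['tool_rot'],s['time_s'])
E
```

```text
[0.21242556 0.50705928 0.24978453] [[-9.22303345e-01  3.86466067e-01 -7.19966916e-04]
 [ 3.86466655e-01  9.22302767e-01 -1.06293886e-03]
 [ 2.53237677e-04 -1.25859527e-03 -9.99999176e-01]] 0.1
```

View pics/top.png

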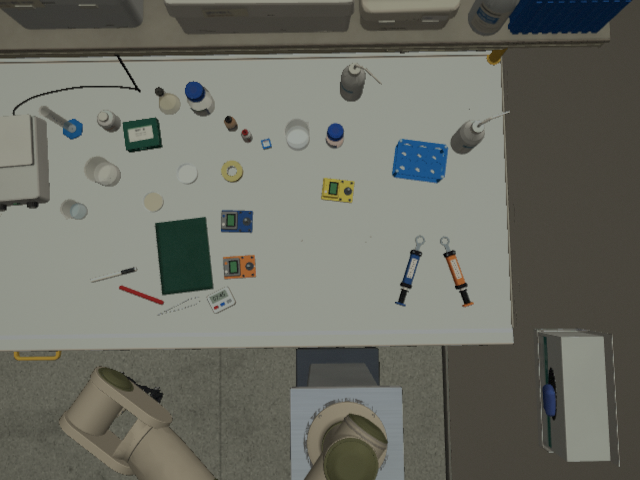

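View pics/scene.png

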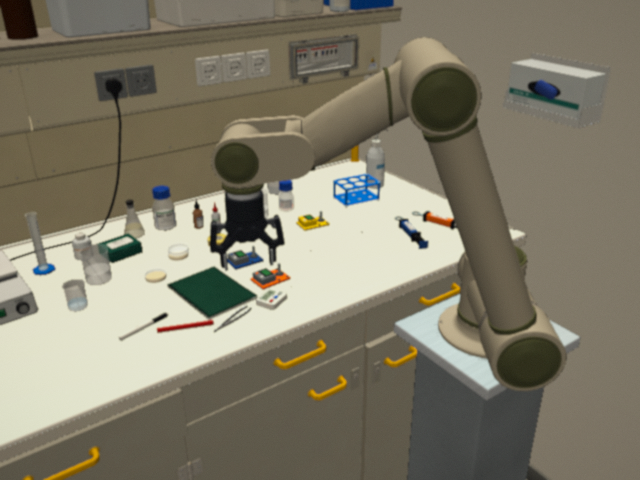

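The top view shows the blue sensor at about (237,221), with its post to the right and its housing to the left. The blue balance has its ring at (420,240) and its grip at (401,303), and the orange balance lies to the right of it. I'll enlarge both.

```bash
python3 - <<'E'
from h import *
p=cv2.imread('pics/top.png')
a=cv2.resize(p[200:290,200:270],None,fx=6,fy=6,interpolation=2)   # 420x540
b=cv2.resize(p[230:312,385:440],None,fx=6,fy=6,interpolation=2)  #330x492
c=np.zeros((540,750,3),np.uint8);c[:,:420]=a;c[:492,420:]=b;cv2.imwrite('pics/crop.png',c)
for n,u,v in [('post',248,220),('plate',237,221),('ring',420,240),('sl',411,265),('fl',401,303),('table',300,240),('notebook',185,255),('timer',221,299)]:
    print(n,ray('top',u,v).round(3),ray('top',u,v,0.015).round(3))
E
```

```text
post [0.633 0.276 0.004] [0.632 0.274 0.015]
plate [0.629 0.306 0.017] [0.629 0.306 0.015]
ring [ 0.568 -0.221  0.001] [ 0.566 -0.218  0.015]
sl [ 0.495 -0.188  0.03 ] [ 0.495 -0.191  0.015]
fl [ 0.388 -0.158  0.025] [ 0.388 -0.159  0.015]
table [ 0.573  0.126 -0.004] [0.572 0.125 0.015]
notebook [0.534 0.457 0.011] [0.533 0.456 0.015]
timer [0.407 0.351 0.023] [0.407 0.352 0.015]
```

View pics/crop.png

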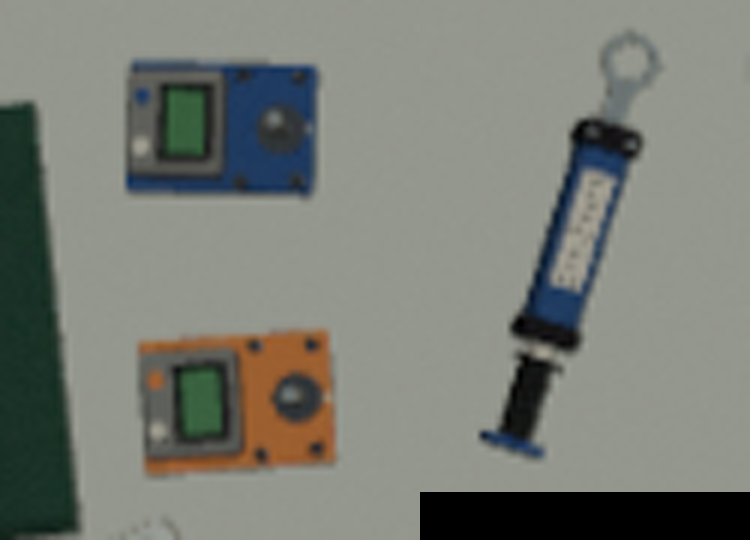

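Measurements agree with the listed sizes:

| Item | Position (m) | Heading |
|---|---|---|
| Balance, middle | (0.484, -0.190) | x axis about -19° |
| Sensor post | (0.628, 0.279) | x axis about 89° |

I'll grasp with the half-turned wrist so that the last joint stays in range.

servo_tool --steps '[{"tx": 1.36, "ty": -3.48, "yaw": -8.5}, {"tx": 1.36, "ty": -3.48, "yaw": -8.5}, {"tx": 1.36, "ty": -3.48, "yaw": -8.5}, {"tx": 1.36, "ty": -3.48, "yaw": -8.5}, {"tx": 1.36, "ty": -3.48, "yaw": -8.5}, {"tx": 1.36, "ty": -3.48, "yaw": -8.5}, {"tx": 1.36, "ty": -3.48, "yaw": -8.5}, {"tx": 1.36, "ty": -3.48, "yaw": -8.5}, {"tx": 1.36, "ty": -3.48, "yaw": -8.5}, {"tx": 1.36, "ty": -3.48, "yaw": -8.5}, {"tx": 1.36, "ty": -3.48, "yaw": -8.5}, {"tx": 1.36, "ty": -3.48, "yaw": -8.5}, {"tx": 1.36, "ty": -3.48, "yaw": -8.5}, {"tx": 1.36, "ty": -3.48, "yaw": -8.5}, {"tx": 1.36, "ty": -3.48, "yaw": -8.5}, {"tx": 1.36, "ty": -3.48, "yaw": -8.5}, {"tx": 1.36, "ty": -3.48, "yaw": -8.5}, {"tx": 1.36, "ty": -3.48, "yaw": -8.5}, {"tx": 1.36, "ty": -3.48, "yaw": -8.5}, {"tx": 1.36, "ty": -3.48, "yaw": -8.5}]'

```text
invalid input at $.steps[0]: expected keys tx, ty, tz, yaw, claw
```

servo_tool --steps '[{"yaw": -6.4}, {}, {}]'

```text
invalid input at $.steps[0]: expected keys tx, ty, tz, yaw, claw
```

```bash
python3 - <<'E'
from h import *
s=env.observe();R=s['tool_rot'];print(s['position'],np.degrees(np.arctan2(R[1,1],R[0,1])),s['q'],s['time_s'])
snap('wrist','w1')
E
```

```text
[0.21242556 0.50705928 0.24978453] 67.26519527960316 [ 5.49289091e+01  2.18362503e+01  7.43799372e+01 -1.23937788e-03
  8.38573596e+01 -1.23361436e+01] 0.1
```

View pics/w1.png

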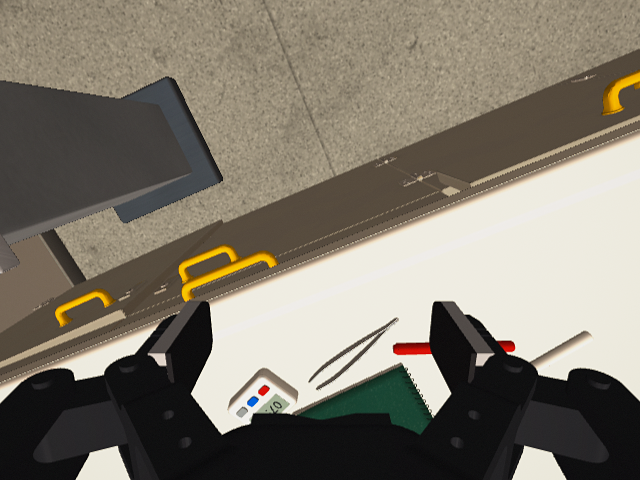

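The call was refused because every row needs all five keys, so the arm hasn't moved. The picture shows the wrist camera looking out past the fingers along tool +x. In the grasp pose that faces the ring.

servo_tool --steps '[{"tx": 1.36, "ty": -3.48, "tz": 0, "yaw": -8.5, "claw": 7}, {"tx": 1.36, "ty": -3.48, "tz": 0, "yaw": -8.5, "claw": 7}, {"tx": 1.36, "ty": -3.48, "tz": 0, "yaw": -8.5, "claw": 7}, {"tx": 1.36, "ty": -3.48, "tz": 0, "yaw": -8.5, "claw": 7}, {"tx": 1.36, "ty": -3.48, "tz": 0, "yaw": -8.5, "claw": 7}, {"tx": 1.36, "ty": -3.48, "tz": 0, "yaw": -8.5, "claw": 7}, {"tx": 1.36, "ty": -3.48, "tz": 0, "yaw": -8.5, "claw": 7}, {"tx": 1.36, "ty": -3.48, "tz": 0, "yaw": -8.5, "claw": 7}, {"tx": 1.36, "ty": -3.48, "tz": 0, "yaw": -8.5, "claw": 7}, {"tx": 1.36, "ty": -3.48, "tz": 0, "yaw": -8.5, "claw": 7}, {"tx": 1.36, "ty": -3.48, "tz": 0, "yaw": -8.5, "claw": 7}, {"tx": 1.36, "ty": -3.48, "tz": 0, "yaw": -8.5, "claw": 7}, {"tx": 1.36, "ty": -3.48, "tz": 0, "yaw": -8.5, "claw": 7}, {"tx": 1.36, "ty": -3.48, "tz": 0, "yaw": -8.5, "claw": 7}, {"tx": 1.36, "ty": -3.48, "tz": 0, "yaw": -8.5, "claw": 7}, {"tx": 1.36, "ty": -3.48, "tz": 0, "yaw": -8.5, "claw": 7}, {"tx": 1.36, "ty": -3.48, "tz": 0, "yaw": -8.5, "claw": 7}, {"tx": 1.36, "ty": -3.48, "tz": 0, "yaw": -8.5, "claw": 7}, {"tx": 1.36, "ty": -3.48, "tz": 0, "yaw": -8.5, "claw": 7}, {"tx": 1.36, "ty": -3.48, "tz": 0, "yaw": -8.5, "claw": 7}]'

```text
time_s: 2.15
position: [0.4848, -0.1903, 0.2501]
tool_rot: [[0.974, -0.227, -0.0], [-0.227, -0.974, 0.0], [-0.0, -0.0, -1.0]]
ft_force: [0.4, 0.6, 0.4]
grip_width: 0.0698
gripper_force: 0.0
```

servo_tool --steps '[{"tx": 0, "ty": 0, "tz": -3, "yaw": -6.4, "claw": 7}, {"tx": 0, "ty": 0, "tz": -3, "yaw": 0, "claw": 7}, {"tx": 0, "ty": 0, "tz": 0, "yaw": 0, "claw": 7}, {"tx": 0, "ty": 0, "tz": 0, "yaw": 0, "claw": 7}]'

```text
time_s: 2.55
position: [0.4847, -0.1888, 0.1909]
tool_rot: [[0.945, -0.327, -0.0], [-0.327, -0.945, 0.0], [-0.0, -0.0, -1.0]]
ft_force: [1.3, 0.5, 0.1]
grip_width: 0.0702
gripper_force: 0.0
```

```bash
python3 - <<'E'
from h import *
s=env.observe();R=s['tool_rot'];print(s['position'],np.degrees(np.arctan2(R[1,1],R[0,1])),s['q'],s['time_s'])
snap('wrist','w2')
E
```

```text
[ 0.48471018 -0.18876703  0.19090387] -109.10659887124436 [-3.43330362e+01  2.18780452e+01  8.47568913e+01 -2.78679881e-04
  7.33764365e+01  7.47736422e+01] 2.55
```

View pics/w2.png

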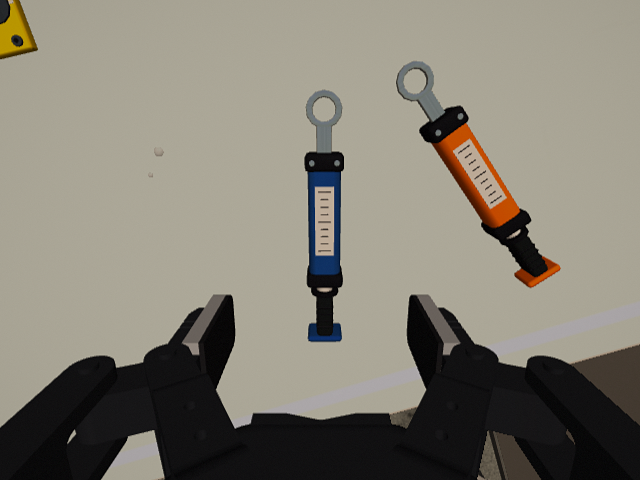

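The picture shows the blue balance's ring at (324,108), its caps from row 152 to 287, and its flange at (324.5,332). The balance is aligned with the tool.

```bash
python3 - <<'E'
from h import *
r=ray('w2',324,108,.0175);print('ring',r, ray('w2',324,152,.03),ray('w2',324.5,287,.02))
f=ray('w2',324.5,326,.028);print('fl',f)
d=r-f;a=np.degrees(np.arctan2(d[1],d[0]));print(a,np.hypot(*d[:2]))
u=d[:2]/np.hypot(*d[:2]);print('mid',r[:2]-.087*u)
for z in(20,):print(ray('w2',324,180),ray('w2',324,215))
E
```

```text
ring [ 0.56627316 -0.22025684  0.0175    ] [ 0.53639131 -0.2098561   0.03      ] [ 0.42881119 -0.17337763  0.02      ]
fl [ 0.39767766 -0.16259038  0.028     ]
-18.882758584910537 0.17818491659702315
mid [ 0.48395525 -0.1921008 ]
[ 0.51643764 -0.20300957  0.02776031] [ 0.49016923 -0.19398034  0.02652783]
```

servo_tool --steps '[{"tx": -0.07, "ty": -0.32, "tz": -4, "yaw": 0.2, "claw": 7}, {"tx": 0, "ty": 0, "tz": -4, "yaw": 0, "claw": 6}, {"tx": 0, "ty": 0, "tz": -4, "yaw": 0, "claw": 6}, {"tx": 0, "ty": 0, "tz": -3, "yaw": 0, "claw": 6}, {"tx": 0, "ty": 0, "tz": -1.8, "yaw": 0, "claw": 6}, {"tx": 0, "ty": 0, "tz": 0, "yaw": 0, "claw": 6}, {"tx": 0, "ty": 0, "tz": 0, "yaw": 0, "claw": 2}, {"tx": 0, "ty": 0, "tz": 0, "yaw": 0, "claw": 2}, {"tx": 0, "ty": 0, "tz": 0, "yaw": 0, "claw": 2}, {"tx": 0, "ty": 0, "tz": 0, "yaw": 0, "claw": 2}, {"tx": 0, "ty": 0, "tz": 0, "yaw": 0, "claw": 2}, {"tx": 0, "ty": 0, "tz": 0, "yaw": 0, "claw": 2}]' --newtons 40

```text
time_s: 3.8
position: [0.4847, -0.1925, 0.0241]
tool_rot: [[0.946, -0.324, 0.003], [-0.324, -0.946, -0.002], [0.004, 0.001, -1.0]]
ft_force: [-0.0, 0.4, 7.3]
grip_width: 0.0255
gripper_force: 39.8
```

servo_tool --steps '[{"tx": 0, "ty": 0, "tz": 2, "yaw": 0, "claw": 2}, {"tx": 0, "ty": 0, "tz": 3, "yaw": 0, "claw": 2}, {"tx": 0, "ty": 0, "tz": 3, "yaw": 0, "claw": 2}, {"tx": 1, "ty": 2.43, "tz": 0, "yaw": 7.7, "claw": 2}, {"tx": 1, "ty": 2.43, "tz": 0, "yaw": 7.7, "claw": 2}, {"tx": 1, "ty": 2.43, "tz": 0, "yaw": 7.7, "claw": 2}, {"tx": 1, "ty": 2.43, "tz": 0, "yaw": 7.7, "claw": 2}, {"tx": 1, "ty": 2.43, "tz": 0, "yaw": 7.7, "claw": 2}, {"tx": 1, "ty": 2.43, "tz": 0, "yaw": 7.7, "claw": 2}, {"tx": 1, "ty": 2.43, "tz": 0, "yaw": 7.7, "claw": 2}, {"tx": 1, "ty": 2.43, "tz": 0, "yaw": 7.7, "claw": 2}, {"tx": 1, "ty": 2.43, "tz": 0, "yaw": 7.7, "claw": 2}, {"tx": 1, "ty": 2.43, "tz": 0, "yaw": 7.7, "claw": 2}, {"tx": 1, "ty": 2.43, "tz": 0, "yaw": 7.7, "claw": 2}, {"tx": 1, "ty": 2.43, "tz": 0, "yaw": 7.7, "claw": 2}, {"tx": 1, "ty": 2.43, "tz": 0, "yaw": 7.7, "claw": 2}, {"tx": 1, "ty": 2.43, "tz": 0, "yaw": 7.7, "claw": 2}, {"tx": 0, "ty": 0, "tz": 0, "yaw": 0, "claw": 2}, {"tx": 0, "ty": 0, "tz": 0, "yaw": 0, "claw": 2}, {"tx": 0, "ty": 0, "tz": 0, "yaw": 0, "claw": 2}]'

```text
time_s: 5.8
position: [0.6236, 0.1475, 0.1027]
tool_rot: [[0.022, 1.0, -0.0], [1.0, -0.022, -0.0], [-0.0, -0.0, -1.0]]
ft_force: [0.3, -0.4, -1.9]
grip_width: 0.0252
gripper_force: 40.0
```

```bash
python3 - <<'E'
from h import *
s=env.observe();R=s['tool_rot'];print(s['position'],np.degrees(np.arctan2(R[1,0],R[0,0])),s['q'],s['time_s'])
snap('wrist','w3')
E
```

```text
[0.62358984 0.14747602 0.10268454] 88.75106276071422 [ 2.74513345e+00  3.81322577e+01  7.08281456e+01 -1.49814757e-02
  7.10422584e+01  3.99893826e+00] 5.8
```

View pics/w3.png

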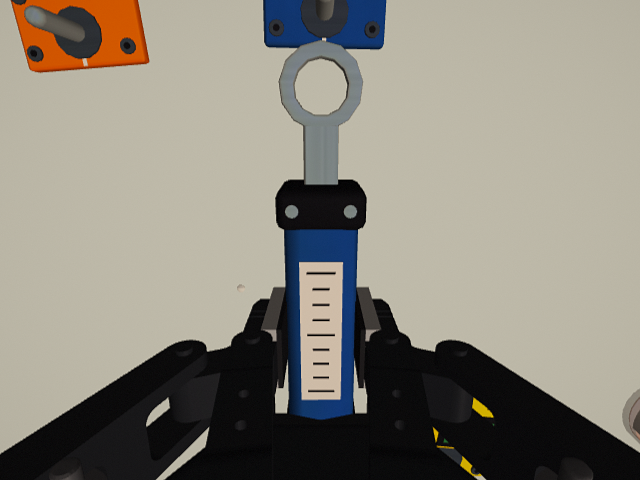

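The picture shows the ring centre at (321,85), the blue plate's front edge at row 46 to 48 (columns 264 to 385), and the collar centre at about (324.5,10).

```bash
python3 - <<'E'
from h import *
print('ring',ray('w3',321,85,.096), ray('w3',321,85-42,.096),ray('w3',321,127,.096))
print('collar',ray('w3',324.5,11,.010))
a=ray('w3',264,46.5,.008);b=ray('w3',385.5,48.5,.008);print('edge',a,b,np.degrees(np.arctan2(*(b-a)[1::-1])))
print('mark',ray('w3',324,39,.008))
E
```

```text
ring [0.62551621 0.23275442 0.096     ] [0.62578765 0.245053   0.096     ] [0.62522813 0.21970163 0.096     ]
collar [0.62836785 0.27709155 0.01      ]
edge [0.59599755 0.26173306 0.008     ] [0.66044341 0.25932687 0.008     ] -2.1382373509481347
mark [0.62788148 0.26459748 0.008     ]
```

servo_tool --steps '[{"tx": 0.3, "ty": 2.2, "tz": 0, "yaw": 0, "claw": 2}, {"tx": 0, "ty": 2.1, "tz": 0, "yaw": 0, "claw": 2}, {"tx": 0, "ty": 0, "tz": -1.8, "yaw": 0, "claw": 2}, {"tx": 0, "ty": 0, "tz": -1.8, "yaw": 0, "claw": 2}, {"tx": 0, "ty": 0, "tz": 0, "yaw": 0, "claw": 2}, {"tx": 0, "ty": 0, "tz": 0, "yaw": 0, "claw": 2}, {"tx": 0, "ty": 0, "tz": 0, "yaw": 0, "claw": 2}]'

```text
time_s: 6.55
position: [0.6274, 0.1909, 0.0676]
tool_rot: [[0.021, 1.0, 0.002], [1.0, -0.021, 0.0], [0.0, 0.002, -1.0]]
ft_force: [0.3, -0.4, -2.0]
grip_width: 0.0254
gripper_force: 39.9
```

```bash
python3 - <<'E'
from h import *
s=env.observe();print(s['position'],s['ft_force'])
snap('wrist','w4')
p=cv2.imread('pics/w4.png');cv2.imwrite('pics/w4c.png',cv2.resize(p[0:200,220:420],None,fx=3,fy=3,interpolation=2))
E
```

```text
[0.62742754 0.1908561  0.06758322] [ 0.27494016 -0.40885652 -1.96755919]
```

View pics/w4c.png

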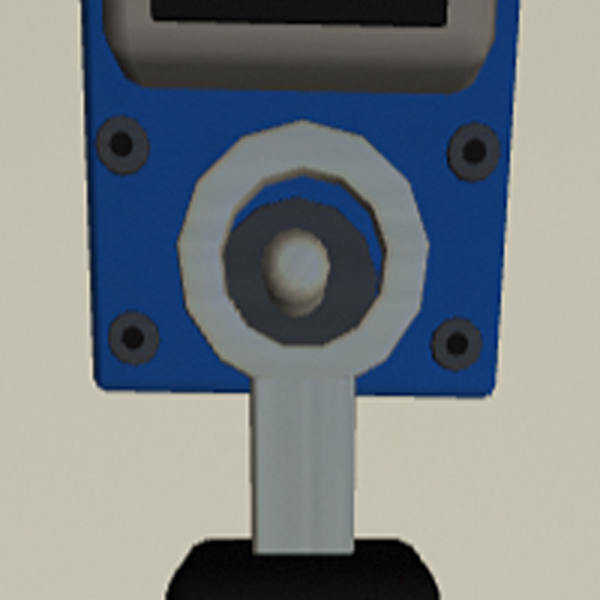

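The picture shows the post tip at crop (297,258), full-picture pixel (319,86), inside the ring. The ring centre is at (321.3,83.5).

```bash
python3 - <<'E'
from h import *
print('ring',ray('w4',321.3,83.5,.061)); print('tip',ray('w4',319.2,86,.042)); print('collar',ray('w4',220+302/3,270/3,.010))
E
```

```text
ring [0.62938508 0.27655353 0.061     ]
tip [0.62869678 0.27779632 0.042     ]
collar [0.62933981 0.27943303 0.01      ]
```

servo_tool --steps '[{"tx": 0, "ty": 0.1, "tz": 0, "yaw": 0, "claw": 2}, {"tx": 0, "ty": 0, "tz": -1, "yaw": 0, "claw": 2}, {"tx": 0, "ty": 0, "tz": -1, "yaw": 0, "claw": 2}, {"tx": 0, "ty": 0, "tz": -1, "yaw": 0, "claw": 2}, {"tx": 0, "ty": 0, "tz": -0.7, "yaw": 0, "claw": 2}, {"tx": 0, "ty": 0, "tz": -0.4, "yaw": 0, "claw": 2}, {"tx": 0, "ty": 0, "tz": 0, "yaw": 0, "claw": 2}, {"tx": 0, "ty": 0, "tz": 0, "yaw": 0, "claw": 2}, {"tx": 0, "ty": 0, "tz": 0, "yaw": 0, "claw": 2}]'

```text
time_s: 7.5
position: [0.627, 0.1923, 0.0255]
tool_rot: [[0.02, 1.0, 0.0], [1.0, -0.02, 0.0], [0.0, 0.0, -1.0]]
ft_force: [0.0, 0.6, -1.6]
grip_width: 0.0253
gripper_force: 40.0
```

servo_tool --steps '[{"tx": 0, "ty": 0, "tz": -0.15, "yaw": 0, "claw": 2}, {"tx": 0, "ty": 0, "tz": 0, "yaw": 0, "claw": 2}, {"tx": 0, "ty": 0, "tz": 0, "yaw": 0, "claw": 6.5}, {"tx": 0, "ty": 0, "tz": 0, "yaw": 0, "claw": 6.5}, {"tx": 0, "ty": 0, "tz": 0, "yaw": 0, "claw": 6.5}, {"tx": 0, "ty": 0, "tz": 0, "yaw": 0, "claw": 6.5}, {"tx": 0, "ty": 0, "tz": 0, "yaw": 0, "claw": 6.5}, {"tx": 0, "ty": 0, "tz": 0, "yaw": 0, "claw": 6.5}, {"tx": 0, "ty": 0, "tz": 2, "yaw": 0, "claw": 6.5}, {"tx": 0, "ty": 0, "tz": 4, "yaw": 0, "claw": 6.5}, {"tx": 0, "ty": 0, "tz": 2, "yaw": 0, "claw": 6.5}, {"tx": -0.1, "ty": -4.1, "tz": 0, "yaw": 0, "claw": 6.5}, {"tx": -0.1, "ty": -4.2, "tz": 0, "yaw": 0, "claw": 6.5}, {"tx": 0, "ty": -4, "tz": 0, "yaw": 0, "claw": 6.5}, {"tx": 0, "ty": 0, "tz": 0, "yaw": 0, "claw": 6.5}, {"tx": 0, "ty": 0, "tz": 0, "yaw": 0, "claw": 6.5}, {"tx": 0, "ty": 0, "tz": 0, "yaw": 0, "claw": 6.5}]'

```text
time_s: 9.2
position: [0.6248, 0.0702, 0.1038]
tool_rot: [[0.019, 1.0, 0.0], [1.0, -0.019, 0.0], [0.0, 0.0, -1.0]]
ft_force: [0.2, 0.9, -0.6]
grip_width: 0.0649
gripper_force: 0.0
```

```bash
python3 - <<'E'
from h import *
s=env.observe();print(s['position'],s['ft_force'])
snap('wrist','w5')
E
```

```text
[0.62481999 0.07018336 0.103825  ] [ 0.1615871   0.88902027 -0.62161883]
```

View pics/w5.png

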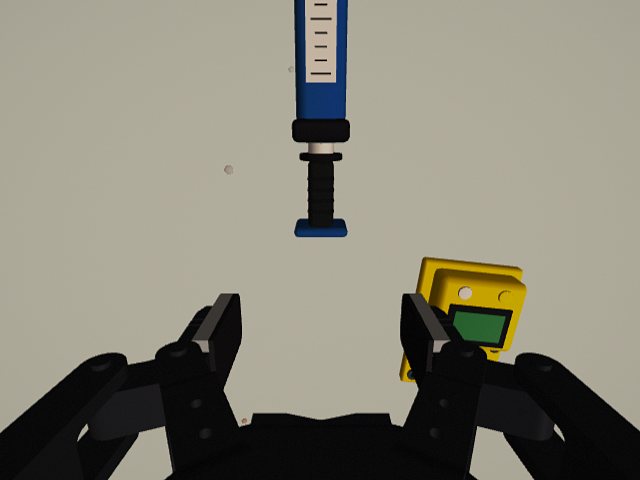

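The grip waist runs from row 160 to 219 at column 320.5. The yellow sensor's near corner is at about (420,265), so I'll check the clearance to it.

```bash
python3 - <<'E'
from h import *
for n,u,v,z in [('shoulder',320.5,160,.02),('flange',321,219,.028),('flange end',321,236,.015),('mouth',321,141,.02),('y1',422,260,.008),('y2',400,380,.008),('yh',437,275,.028)]: print(n,ray('w5',u,v,z).round(4))
print(ray('w5',320,190).round(4),ray('w5',335,228).round(4))
E
```

```text
shoulder [0.6257 0.1256 0.02  ]
flange [0.6254 0.0944 0.028 ]
flange end [0.6251 0.0809 0.015 ]
mouth [0.6262 0.1356 0.02  ]
y1 [0.6879 0.0621 0.008 ]
y2 [ 0.6778 -0.0258  0.008 ]
yh [0.6914 0.06   0.028 ]
[0.6251 0.1103 0.0274] [0.6331 0.0886 0.0259]
```

The waist centre is at about (0.625, 0.1075) and the yellow sensor is clear. Next I'll grasp the waist.

servo_tool --steps '[{"tx": 0.05, "ty": 3.7, "tz": 0, "yaw": 0, "claw": 5}, {"tx": 0, "ty": 0, "tz": 0, "yaw": 0, "claw": 5}, {"tx": 0, "ty": 0, "tz": -3, "yaw": 0, "claw": 5}, {"tx": 0, "ty": 0, "tz": -3, "yaw": 0, "claw": 5}, {"tx": 0, "ty": 0, "tz": -1.9, "yaw": 0, "claw": 5}, {"tx": 0, "ty": 0, "tz": 0, "yaw": 0, "claw": 5}, {"tx": 0, "ty": 0, "tz": 0, "yaw": 0, "claw": 0.5}, {"tx": 0, "ty": 0, "tz": 0, "yaw": 0, "claw": 0.5}, {"tx": 0, "ty": 0, "tz": 0, "yaw": 0, "claw": 0.5}, {"tx": 0, "ty": 0, "tz": 0, "yaw": 0, "claw": 0.5}, {"tx": 0, "ty": 0, "tz": 0, "yaw": 0, "claw": 0.5}, {"tx": 0, "ty": 0, "tz": 0, "yaw": 0, "claw": 0.5}]' --newtons 60

```text
time_s: 10.45
position: [0.626, 0.1064, 0.0263]
tool_rot: [[0.02, 1.0, 0.002], [1.0, -0.02, 0.0], [0.0, 0.002, -1.0]]
ft_force: [-1.2, 0.8, 7.0]
grip_width: 0.0124
gripper_force: 61.7
```

```bash
python3 - <<'E'
from h import *
s=env.observe();print(s['position'],s['ft_force'],s['grip_width'],s['gripper_force'],s['time_s'])
E
```

```text
[0.62595569 0.10636016 0.02629259] [-1.18127919  0.83815435  7.01472013] 0.01238541360656995 61.68606877326965 10.45
```

servo_tool --steps '[{"tx": 0, "ty": -0.4, "tz": 0.1, "yaw": 0, "claw": 0.5}, {"tx": -0.01, "ty": -0.4, "tz": 0, "yaw": 0, "claw": 0.5}, {"tx": -0.01, "ty": -0.4, "tz": 0, "yaw": 0, "claw": 0.5}, {"tx": -0.01, "ty": -0.4, "tz": 0, "yaw": 0, "claw": 0.5}, {"tx": -0.01, "ty": -0.4, "tz": 0, "yaw": 0, "claw": 0.5}, {"tx": -0.01, "ty": -0.4, "tz": 0, "yaw": 0, "claw": 0.5}, {"tx": -0.01, "ty": -0.4, "tz": 0, "yaw": 0, "claw": 0.5}, {"tx": -0.01, "ty": -0.4, "tz": 0, "yaw": 0, "claw": 0.5}, {"tx": 0, "ty": 0, "tz": 0, "yaw": 0, "claw": 0.5}, {"tx": 0, "ty": 0, "tz": 0, "yaw": 0, "claw": 0.5}]'

```text
time_s: 11.45
position: [0.625, 0.0745, 0.0262]
tool_rot: [[0.02, 1.0, 0.001], [1.0, -0.02, 0.001], [0.001, 0.001, -1.0]]
ft_force: [-0.3, 4.7, 4.7]
grip_width: 0.0126
gripper_force: 61.5
```

```bash
python3 - <<'E'
from h import *
s=env.observe();print(s['position'],s['ft_force'],s['grip_width'],s['gripper_force'],s['time_s'])
snap('wrist','w6')
p=cv2.imread('pics/w6.png');cv2.imwrite('pics/w6c.png',cv2.resize(p[60:360,220:420],None,fx=2,fy=2,interpolation=2))
E
```

```text
[0.62497649 0.07452602 0.02621283] [-0.34312424  4.70855987  4.67285478] 0.012638897819236218 61.54612183570862 11.45
```

View pics/w6c.png

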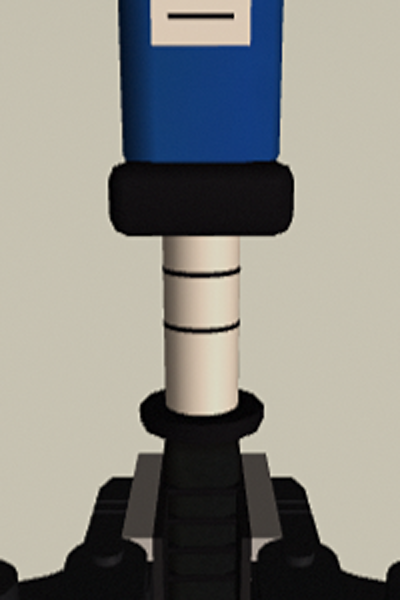

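The rod shows the 10 mm ring at crop row 327, the 20 mm ring at row 271 and the mouth at row 235. That puts the rod about 26.5 mm out, and the 4.7 N reading agrees. I'll pull about 23 mm more.

servo_tool --steps '[{"tx": -0.01, "ty": -0.3, "tz": 0, "yaw": 0, "claw": 0.5}, {"tx": -0.01, "ty": -0.3, "tz": 0, "yaw": 0, "claw": 0.5}, {"tx": -0.01, "ty": -0.3, "tz": 0, "yaw": 0, "claw": 0.5}, {"tx": -0.01, "ty": -0.3, "tz": 0, "yaw": 0, "claw": 0.5}, {"tx": -0.01, "ty": -0.3, "tz": 0, "yaw": 0, "claw": 0.5}, {"tx": 0, "ty": -0.3, "tz": 0, "yaw": 0, "claw": 0.5}, {"tx": 0, "ty": -0.3, "tz": 0, "yaw": 0, "claw": 0.5}, {"tx": 0, "ty": -0.2, "tz": 0, "yaw": 0, "claw": 0.5}, {"tx": 0, "ty": 0, "tz": 0, "yaw": 0, "claw": 0.5}, {"tx": 0, "ty": 0, "tz": 0, "yaw": 0, "claw": 0.5}, {"tx": 0, "ty": 0, "tz": 0, "yaw": 0, "claw": 0.5}]'

```text
time_s: 12.6
position: [0.6245, 0.0523, 0.0261]
tool_rot: [[0.02, 1.0, 0.001], [1.0, -0.02, 0.002], [0.002, 0.001, -1.0]]
ft_force: [1.7, 8.5, 4.7]
grip_width: 0.0128
gripper_force: 61.5
```

```bash
python3 - <<'E'
from h import *
s=env.observe();print(s['position'],s['ft_force'],s['grip_width'],s['gripper_force'],s['time_s'])
snap('wrist','w7')
p=cv2.imread('pics/w7.png');cv2.imwrite('pics/w7c.png',cv2.resize(p[0:300,220:420],None,fx=2,fy=2,interpolation=2))
E
```

```text
[0.62445369 0.05230841 0.02611675] [1.66635985 8.48806378 4.74431055] 0.012776752513128306 61.45500183105469 12.6
```

View pics/w7c.png

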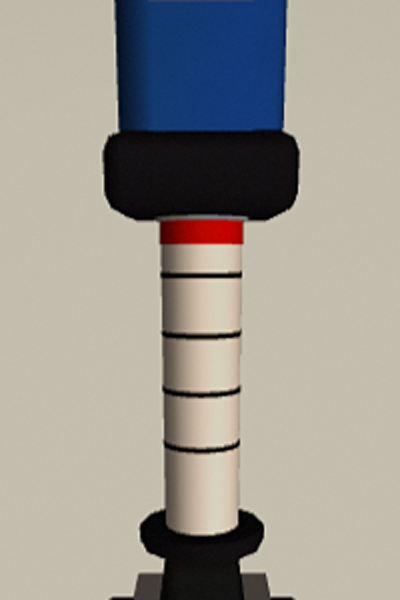

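The mouth is at crop row 217, with red from row 219 to 244 and the 40 mm ring at row 274. The rod is therefore about 49 mm out, on the band, and the 8.5 N reading agrees. I'm handing it in.

```bash
python3 -c "
from rig import env
print(env.close_job())"
```

```text
the job is handed in; nothing more can be done
None
```

I handed the job in at 12.6 s: the blue balance is hooked over the blue sensor's post, and its rod is held about 49 mm out, with the sleeve's mouth on the red band. No verdict came back.

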